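# Show the fitter which frame post is still slack

## Task

On the frame holder, one of the two near side posts has been left standing back from the racquet frame. Push that post gently from behind with the closed fingertips, gripping nothing, until it rests against the frame; then lift clear and point straight down at its brass knob, a finger's breadth or two above it and without touching, so that the fitter can see which one to tighten. Hold still there for a good two seconds and finish still pointing; leave the racquet, the other post and the things on the bench alone.

Things in the scene. Friction and masses are not known exactly. Their poses are not given: they have to be found in the camera images.
- holder: Frame holder fixed to the bench: aluminium beam 72 x 300 mm, 30 mm high, two hold-down towers, and four side posts on slotted guides (two near, two far). Origin: on the bench at the beam's middle. y runs along the beam to the racquet's tip (handle towards -y); x runs across, from near to far posts: the way both near posts slide to the frame. Guide tops (30 mm wide) are 30 mm above the bench.
- racquet: Orange badminton racquet without strings, clamped level in the holder and not movable: oval hoop 247 mm long and 197 mm wide over an 11 mm round tube, then a thin shaft and a handle towards -y of the holder. Origin: the middle of the hoop, at mid height of the tube (62 mm above the bench).
- slack_post (a joint): How far (m) the near post that stands back has been slid towards the frame: 0 fully back, 0.045 when it touches the frame, where it stops. It starts between 0 and 0.015. It slides along the holder's x axis, level, with a steady drag of about 3 N, and stays where it is left.
- slack_knob (a point): Top centre of the brass knob of the post that stands back: round, 28 mm across, 18 mm tall, top 67.5 mm above the bench. It rides on a dark saddle 62 mm long, 34 mm wide, 30.5 to 45.5 mm above the bench. The saddle's flat rear end is 16 mm behind the knob's centre (holder's -x), 2 mm behind its rim; pushing there, just above the guide, moves the whole post.
- slack_pin (a point): Top centre of the upright rubber-sleeved pin of the same post: 16 mm across, its top 76.5 mm above the bench, 36 mm in front of the knob's centre (towards the holder's +x). This pin is what meets the frame.
- set_post (a joint): The same value for the other near post, which is already against the frame (0.045) and locked.
- set_knob (a point): Centre of the top of the other near post's brass knob, same shape and size as the first; the two near posts stand 120 mm apart along the holder's y axis and may be in either order.
- awl: Steel ball-end awl lying loose on the bench, 190 mm long, hexagonal handle 18 mm thick. Origin: on the bench under the front end of the handle; its x axis runs towards the small ball tip.
- tube: Green plastic tube of spare grommet pegs standing loose on the bench, 35 mm across, 98 mm tall. Origin: centre of its underside.
- grommet_set: Grey six-compartment tray, 90 x 130 mm and 18 mm tall, with the white grommet set. Loose. Origin: centre of its underside.

How it is judged:
By the outcome, as a careful person would: the job done as asked, in the order asked, and still so for the second after the job is handed in, with the robot touching nothing.
It also fails if it takes over 40 s, if anything falls off the work surface, if the arm or the gripper's body presses on something with over 40 N, if the wrist force passes 120 N, or if a joint passes its speed limit or range.

## Robot

A 6-joint arm with a two-finger parallel gripper is mounted at the origin on the work surface. World frame = base frame: x ahead of the robot, y to its left, z up, the work surface at z = 0. Lengths are in m, angles in rad, forces in N, time in s.
With the tool pointing down it reaches from about 0.3 to 0.775 m from the base axis. Payload 14.6 kg.
Tool frame: the origin (TCP) lies at the very end of the fingers, on their centre line; the grasp point (between the pads) lies 19 mm behind it (ctrl.grasp_offset is the distance from the TCP to the grasp point, in m); x points along the fingers, y is the direction in which the jaws open and shut, and the axes are right-handed (so a half turn about x gives the same grasp; the last joint's range is limited). The gripper opens to 94 mm and grips with 3 to 60 N. Pads are 16 mm wide; open, the fingers measure 119 mm over their backs; the gripper's body (75 mm by 177 mm) begins 78 mm behind the grasp point.
Start: joints at [1.153, 0.3, 1.521, -0, 1.321, -0.067], TCP at [0.189, 0.516, 0.205] pointing down, gripper open.
Joint ranges: [-3.03, 3.03], [-0.79, 2.21], [0.23, 2.52], [-1.04, 4.18], [0, 3.07], [-2.55, 2.55]. Speed limits (rad/s): [2.22, 2.22, 2.57, 3.14, 3.14, 3.14].

## Interface

Orientations are given as [roll, pitch, yaw] about the fixed x, y, z axes, in that order (R = Rz(yaw) Ry(pitch) Rx(roll)).
In Python, from station import ctrl gives the robot as it stands. The module is installed in compiled form; this text tells all that it offers.
- The arm moves only by the tool send_rows, never from a script. Its argument "rows" is a list that holds one entry, the list of rows, each a list of 4 numbers: the shift along the world's x, y, z in mm, then the turn about the world's z in rad. A call has 1 to 12 rows; each row shifts and turns the commanded pose from where the row before left it; what a row does not reach is not made up. A row lasts 1/10 s, in which the tool goes at most 50 mm and 8.59 degrees, less where a joint would pass 70% of its speed; a pose out of reach is approached as far as the arm can. A call is refused whole if a number of a shift passes 50 or a number of a turn 0.15, either way. A call with a gripper value outside its range is refused whole. "grip" is the gripper's target within -1 to 1 (shut at 1, half-way at 0, fully open at -1), set as the call begins (left out, the last holds). The fingers move at their own pace and stop on an object; "newtons" is the grip in N (left out, the last holds). Time passes only in rows, so rows that do not move let the fingers close. It gives the time, the measured TCP pose, the force and the opening at its end, in the units of the state.
- ctrl.get_obs(): the state, without advancing time (a new reading comes with each control period).
- ctrl.camera(name): name is "side" or "top" or "wrist"; returns (picture, depth): 480x640x3 uint8, red, green, blue; 480x640 float32, m along the optical axis (not along the pixel's ray), 0 where there is no reading.
- ctrl.camera_params(name): a dict with "vertical_fov" (degrees; the focal length in pixels is half the picture's height over the tangent of half this angle, whatever the lens; pixels are square), "cx", "cy" (the principal point, pixels), "k1" (the pictures are not rectified: a ray, as slopes to the right and down, at radius r is drawn at 1 + k1 r^2 times it, then the intrinsics apply), "cam_to_world" (4x4, takes a point from camera to world coordinates); the wrist camera has in their place "mount" (4x4, takes a point from camera to tool coordinates, whose origin is the TCP and whose axes are the tool frame's). Camera axes: x right, y up, looking along -z (the intrinsics and any distortion apply to the point x, -y, -z); pixel columns grow to the right and rows downward; lengths in m; the calibration is good to about 2 mm. A picture is of the moment at which its call begins: read the wrist's pose just before it. camera_params takes no time and is no camera call.
- ctrl.hand_in(): hands the job in, once; it reports no verdict.
The state is a dict: "time_s": time; "qpos": joint angles; "joint_vel": joint speeds; "tau": joint torques, N m; "ee_pos": TCP position; "eef_rot": TCP orientation; "force": force on the tool from outside, world axes, zero at the start; "moment": the same for the moment, N m; "grip_width": finger opening in m.
Only numpy, scipy, OpenCV 4.12 (cv2) and the standard library are available. Lean on these libraries where they do the work, as an engineer would, in place of code of your own. Each camera call takes 0.05 s, during which the arm holds its last target.

## Working session

There is one attempt and no reset: what is moved stays moved. The work goes in short steps, Python scripts to look and compute and a tool call to move; the robot and the scene stay as the last step left them, time stands still between calls to the robot, and variables do not carry over. Pictures are saved under pics/ and viewed, and the job is handed in when it is done.

Besides the shell and the picture viewer there is one more tool, called after "Request:" in YAML: its name, and indented under it one key for each argument. send_rows: Moves the arm, as the interface text tells. Its arguments: {"type":"object","properties":{"rows":{"type":"array"},"grip":{"type":"number"},"newtons":{"type":"number"}},"required":["rows"]}

```bash
mkdir -p pics; cat > h.py <<'E'
import numpy as np, cv2
from station import ctrl
def shot(n,tag):
    o=ctrl.get_obs(); im,d=ctrl.camera(n); p=ctrl.camera_params(n)
    cv2.imwrite(f'pics/{tag}.png',im[:,:,::-1]); np.savez(f'pics/{tag}.npz',im=im,d=d)
    return im,d,p,o
E
python3 - <<'E'
from h import *
for n in('top','side','wrist'):
    im,d,p,o=shot(n,n+'0'); print(n,{k:(np.round(v,4).tolist() if not np.isscalar(v) else v) for k,v in p.items()})
print({k:np.round(v,3).tolist() for k,v in o.items()})
E
```

```text
top {'vertical_fov': 54.64468181388615, 'cx': 322.2206303754401, 'cy': 235.38856798994993, 'k1': -0.08897968269974596, 'cam_to_world': [[0.0232, 0.994, -0.1074, 0.4729], [-0.9997, 0.0227, -0.0059, 0.0507], [-0.0034, 0.1075, 0.9942, 0.8594], [0.0, 0.0, 0.0, 1.0]]}
side {'vertical_fov': 56.60113152752392, 'cx': 321.19369870441614, 'cy': 231.18676450981948, 'k1': 0.0003647369579696496, 'cam_to_world': [[0.8832, 0.2698, -0.3837, 0.2325], [-0.4689, 0.5259, -0.7096, -0.532], [0.0103, 0.8067, 0.5909, 0.5918], [0.0, 0.0, 0.0, 1.0]]}
wrist {'vertical_fov': 64.09269482740584, 'cx': 322.0073290320793, 'cy': 242.8430555575338, 'k1': -0.07506785955127115, 'mount': [[0.0009, 0.2616, -0.9652, -0.1796], [1.0, 0.0001, 0.001, -0.0007], [0.0003, -0.9652, -0.2616, -0.077], [0.0, 0.0, 0.0, 1.0]]}
{'time_s': 0.1, 'qpos': [1.153, 0.3, 1.522, -0.0, 1.321, -0.067], 'joint_vel': [0.002, 0.0, -0.002, 0.0, -0.002, -0.001], 'tau': [0.0, -53.265, -35.328, 0.071, 0.024, -0.0], 'ee_pos': [0.189, 0.516, 0.205], 'eef_rot': [-1.589, 1.57, -1.94], 'force': [0.471, 0.152, -0.816], 'moment': [-0.001, 0.004, 0.03], 'grip_width': 0.094}
```

View pics/top0.png

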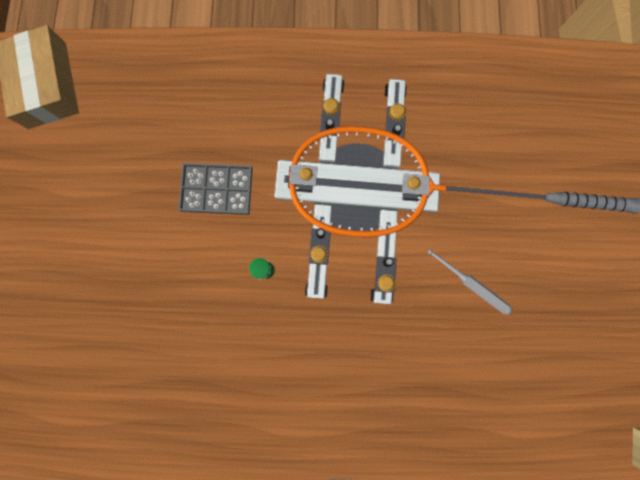

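View pics/side0.png

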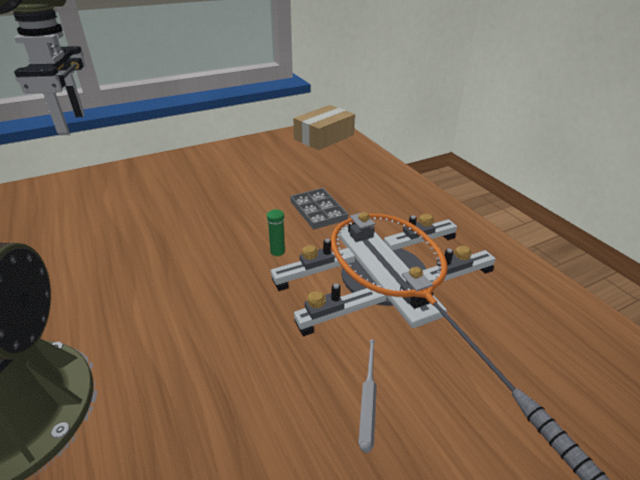

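View pics/wrist0.png

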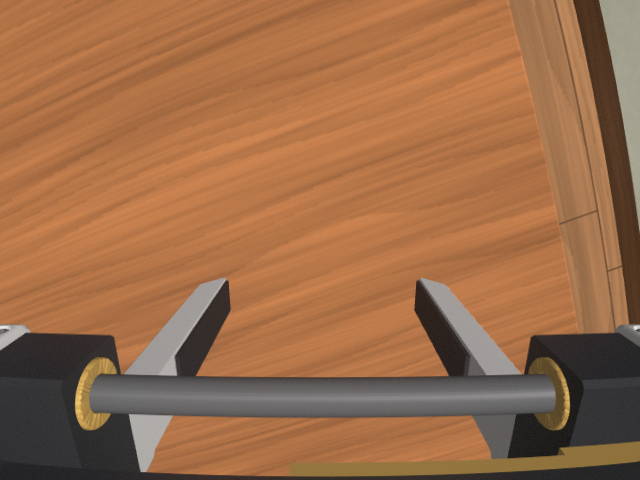

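The top view shows the right-hand (-y) near post standing back: its knob is at (386,283) and its pin at (389,262). The left one's pin at (320,233) touches the hoop. The awl lies to the right, the tube to the left at (261,269).

```bash
cat >> h.py <<'E'
def ray(p,u,v,n=480):
    f=n/2/np.tan(np.radians(p['vertical_fov'])/2)
    K=np.array([[f,0,p['cx']],[0,f,p['cy']],[0,0,1]])
    q=cv2.undistortPoints(np.array([[[u,v]]],float),K,np.array([p['k1'],0,0,0,0.]))[0,0]
    return np.array([q[0],-q[1],-1.])
def bydepth(p,T,d,u,v):
    z=np.median(d[int(v)-1:int(v)+2,int(u)-1:int(u)+2]); return (T@np.r_[ray(p,u,v)*z,1])[:3]
def atz(p,T,u,v,z):
    r=T[:3,:3]@ray(p,u,v); o=T[:3,3]; return o+r*(z-o[2])/r[2]
def project(p,T,X):
    f=240/np.tan(np.radians(p['vertical_fov'])/2)
    c=np.linalg.inv(T)@np.r_[X,1]; a=c[0]/-c[2]; b=-c[1]/-c[2]; s=1+p['k1']*(a*a+b*b)
    return p['cx']+f*a*s, p['cy']+f*b*s
def brass(im):
    hsv=cv2.cvtColor(im,cv2.COLOR_RGB2HSV); return hsv
E
python3 - <<'E'
from h import *
z=np.load('pics/top0.npz'); im,d=z['im'],z['d']; p=ctrl.camera_params('top'); T=p['cam_to_world']
for n,u,v,zz in [('slk',386,283,.0675),('set',318,254,.0675),('far1',331,106,.0675),('far2',397,111,.0675),('pin',389,262,.0765),('setpin',320.5,233,.0765),('guide1 end L',374,300,.03),('guide end R',392,301,.03),('awltip',430,252,.005),('awlend',508,311,.01),('tube',261,268,.098)]:
    print(n,np.round(bydepth(p,T,d,u,v),4),np.round(atz(p,T,u,v,zz),4))
cv2.imwrite('pics/topc.png',cv2.resize(im[60:320,240:520,::-1],None,fx=2.8,fy=2.3,interpolation=cv2.INTER_CUBIC)[:600,:800])
p=ctrl.camera_params('side');T=p['cam_to_world'];d=np.load('pics/side0.npz')['d']
for n,u,v,zz in [('slk',317,296,.0675),('set',309,249,.0675),('pin',336,287,.0765)]:
    print(n,np.round(bydepth(p,T,d,u,v),4),np.round(atz(p,T,u,v,zz),4))
E
```

```text
slk [ 0.4795 -0.0549  0.0677] [ 0.4795 -0.0549  0.0675]
set [0.5263 0.0618 0.0665] [0.5263 0.0618 0.0675]
far1 [0.7903 0.0451 0.0677] [0.7904 0.0451 0.0675]
far2 [ 0.7845 -0.0728  0.0666] [ 0.7842 -0.0726  0.0675]
pin [ 0.5148 -0.0584  0.0766] [ 0.5148 -0.0584  0.0765]
setpin [0.5615 0.0583 0.076 ] [0.5614 0.0583 0.0765]
guide1 end L [ 0.4489 -0.0403  0.0174] [ 0.4493 -0.0389  0.03  ]
guide end R [ 0.4473 -0.0752  0.0006] [ 0.4482 -0.0709  0.03  ]
awltip [ 0.5382 -0.1427  0.0123] [ 0.5388 -0.1444  0.005 ]
awlend [ 0.4332 -0.2854  0.0177] [ 0.4328 -0.2885  0.01  ]
tube [0.499  0.1543 0.0982] [0.499  0.1543 0.098 ]
slk [ 0.4815 -0.0598  0.0671] [ 0.4813 -0.0601  0.0675]
set [0.5258 0.0579 0.0675] [0.5258 0.0578 0.0675]
pin [ 0.5159 -0.0626  0.075 ] [ 0.5151 -0.064   0.0765]
```

View pics/topc.png

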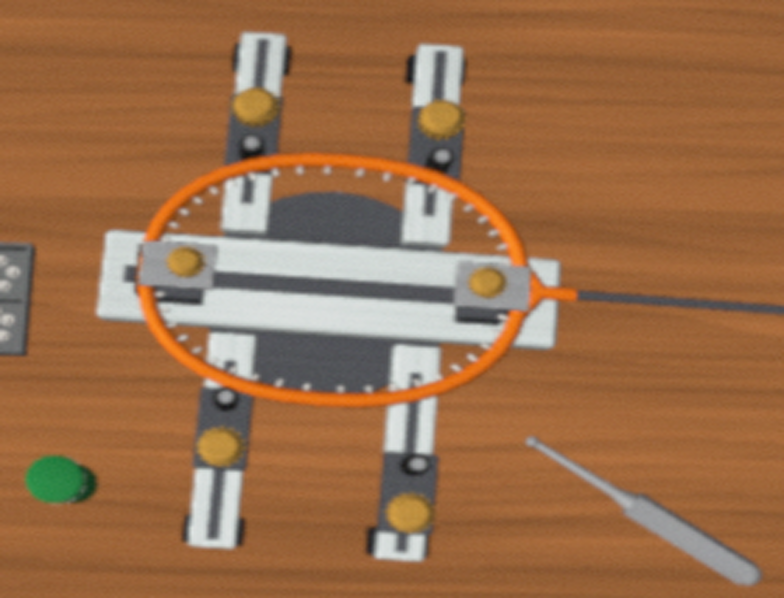

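```bash
python3 - <<'E'
from h import *
from scipy.spatial.transform import Rotation as R
o=ctrl.get_obs(); M=R.from_euler('xyz',o['eef_rot']).as_matrix(); print(np.round(M,3)); print(np.degrees(np.arctan2(M[1,2],M[0,2])), np.arctan2(M[1,2],M[0,2])+np.radians(3.5))
E
```

```text
[[-0.     0.344  0.939]
 [-0.001  0.939 -0.344]
 [-1.    -0.001 -0.   ]]
-20.10134667351099 -0.2897481597177749
```

Request:
send_rows:
  rows:
    - [[10,-25,0,0],[16,-38,0,0.05],[16,-38,0,0.05],[16,-38,0,0.05],[16,-38,0,0.05],[16,-38,0,0.05],[16,-38,0,0.04],[16,-38,0,0],[16,-38,0,0],[16,-38,0,0],[16,-38,0,0],[16,-38,0,0]]
  grip: 1
  newtons: 10

```text
time_s: 1.35
ee_pos: [0.3753, 0.0718, 0.2055]
eef_rot: [0.196, 1.57, 0.135]
force: [0.1, 0.9, -0.2]
grip_width: 0.0023
```

Request:
send_rows:
  rows:
    - [[16,-38,0,0],[16,-38,0,0],[10,-30,0,0],[5,-20,0,0],[0,0,0,0],[0,0,0,0]]

```text
time_s: 1.95
ee_pos: [0.4218, -0.0523, 0.2052]
eef_rot: [2.77, 1.57, 2.708]
force: [-0.1, -0.7, 0.8]
grip_width: 0.0008
```

```bash
cat > w.py <<'E'
from h import *
import sys
from scipy.spatial.transform import Rotation as R
def wrist(tag):
    im,d,p,o=shot('wrist',tag)
    T=np.eye(4);T[:3,:3]=R.from_euler('xyz',o['eef_rot']).as_matrix();T[:3,3]=o['ee_pos']
    return im,d,p,o,T@p['mount'],T
E
python3 - <<'E'
from w import *
im,d,p,o,C,T=wrist('wrist1'); np.save('pics/C1.npy',C)
print({k:np.round(v,4).tolist() for k,v in o.items() if k in('time_s','ee_pos','qpos','force','grip_width')},np.degrees(np.arctan2(T[1,2],T[0,2])))
E
```

```text
{'time_s': 1.95, 'qpos': [-0.2097, 0.0174, 1.8489, 0.0001, 1.2758, -1.7189], 'ee_pos': [0.4218, -0.0523, 0.2052], 'force': [-0.0749, -0.6872, 0.7781], 'grip_width': 0.0008} -3.531250429441021
```

View pics/wrist1.png

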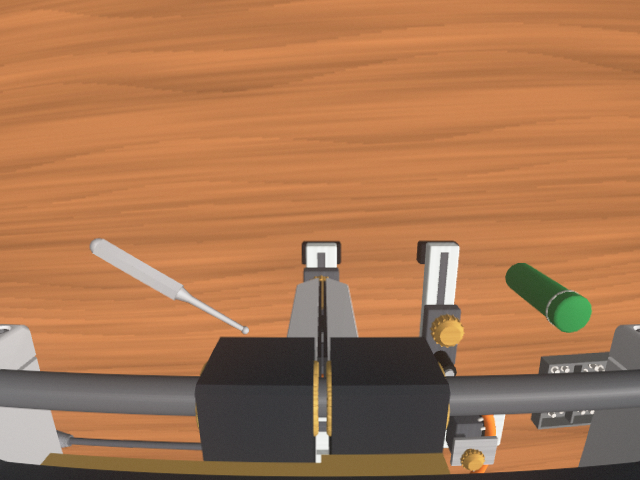

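The wrist view shows the slack guide's rear end at (321,255), the saddle's rear edge at about (321,269), just behind the fingertips at (322,278), and the set knob at (448,331).

```bash
python3 - <<'E'
from h import *
im=np.load('pics/wrist1.npz')['im']
cv2.imwrite('pics/w1c.png',cv2.resize(im[225:345,280:480,::-1],None,fx=4,fy=4,interpolation=cv2.INTER_CUBIC))
E
```

```text
(no output)
```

View pics/w1c.png

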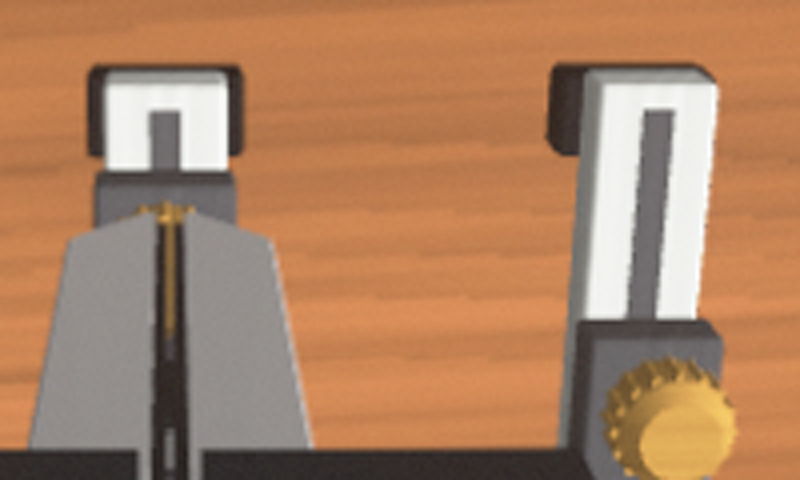

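```bash
python3 - <<'E'
from h import *
p=ctrl.camera_params('wrist');C=np.load('pics/C1.npy');d=np.load('pics/wrist1.npz')['d']
for u,v,z in [(303.8,268.5,.0455),(338.8,268.5,.0455),(321.3,268.5,.0455),(425.5,305.5,.0455),(460,305.5,.0455),(306.2,243,.03),(336.5,243,.03),(453.5,334.5,.0675)]:
    print(u,v,np.round(atz(p,C,u,v,z),4),np.round(bydepth(p,C,d,u,v+1),4))
E
```

```text
303.8 268.5 [ 0.46   -0.0724  0.0455] [ 4.765e-01 -7.570e-02  4.000e-04]
338.8 268.5 [ 0.4621 -0.0398  0.0455] [ 0.466  -0.0396  0.037 ]
321.3 268.5 [ 0.4611 -0.0561  0.0455] [ 0.4636 -0.0563  0.0409]
425.5 305.5 [0.5051 0.0421 0.0455] [0.5116 0.0451 0.034 ]
460 305.5 [0.5075 0.076  0.0455] [5.303e-01 9.250e-02 4.000e-04]
306.2 243 [ 0.4397 -0.0693  0.03  ] [ 0.4451 -0.0704  0.0139]
336.5 243 [ 0.4415 -0.0403  0.03  ] [ 0.4456 -0.0401  0.0187]
453.5 334.5 [0.5261 0.063  0.0675] [0.5273 0.0632 0.0672]
```

Request:
send_rows:
  rows:
    - [[4,-1,-15,0],[5,-1,-25,0],[5,0,-30,0],[2,0,-30,0],[2,0,-25,0],[0,0,-15,0],[0,0,-12,0],[0,0,-8,0],[0,0,-6,0],[0,0,-3,0],[0,0,0,0],[0,0,0,0]]

```text
time_s: 3.2
ee_pos: [0.4403, -0.0546, 0.0369]
eef_rot: [-0.162, 1.57, -0.223]
force: [0.1, -0.1, 0.2]
grip_width: 0.0006
```

```bash
python3 - <<'E'
from w import *
im,d,p,o,C,T=wrist('wrist2'); np.save('pics/C2.npy',C)
print({k:np.round(v,4).tolist() for k,v in o.items() if k in('time_s','ee_pos','qpos','force','grip_width')})
im=shot('side','side2')[0]
cv2.imwrite('pics/s2c.png',cv2.resize(im[200:350,230:430,::-1],None,fx=4,fy=4,interpolation=cv2.INTER_CUBIC))
E
```

```text
{'time_s': 3.2, 'qpos': [-0.2059, 0.3001, 1.9688, -0.0, 0.872, -1.7159], 'ee_pos': [0.4403, -0.0546, 0.0369], 'force': [0.1113, -0.098, 0.2472], 'grip_width': 0.0006}
```

View pics/wrist2.png

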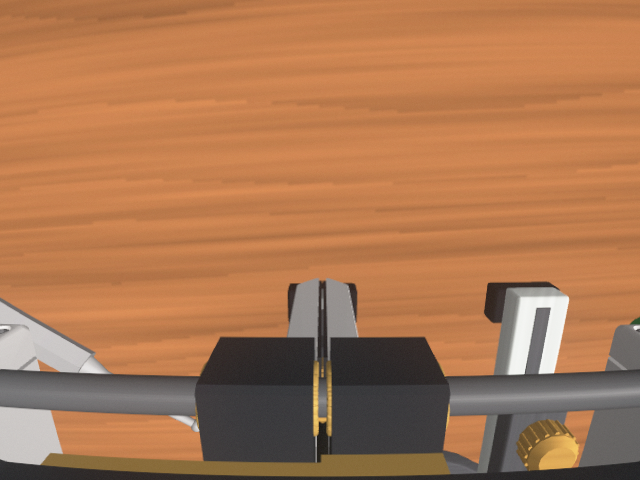

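View pics/s2c.png

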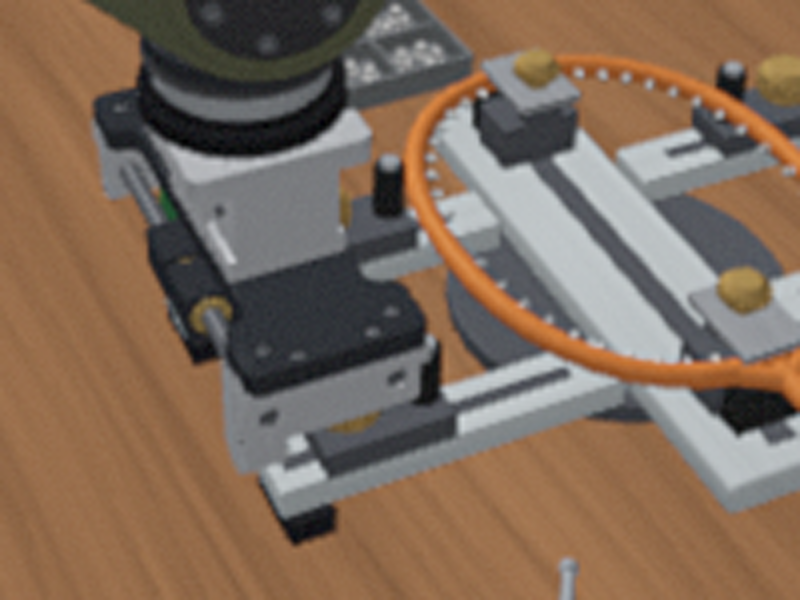

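The fingers are over the guide, about 12 mm behind the saddle, and no contact is felt. I'll start the push.

Request:
send_rows:
  rows:
    - [[2,0,0,0],[2,0,0,0],[2,-0.5,0,0],[2,0,0,0],[2,0,0,0],[2,-0.5,0,0],[2,0,0,0],[2,0,0,0],[2,-0.5,0,0],[2,0,0,0],[2,0,0,0]]

```text
time_s: 4.4
ee_pos: [0.4619, -0.056, 0.0363]
eef_rot: [-3.007, 1.57, -3.068]
force: [-3.9, -0.2, -0.2]
grip_width: 0.0003
```

Request:
send_rows:
  rows:
    - [[2,0,0,0],[2,-0.5,0,0],[2,0,0,0],[2,0,0,0],[2,0,0,0],[2,-0.5,0,0],[2,0,0,0]]

```text
time_s: 5.1
ee_pos: [0.4761, -0.0569, 0.0364]
eef_rot: [2.536, 1.571, 2.475]
force: [-3.3, -0.1, -1.5]
grip_width: 0.0008
```

Request:
send_rows:
  rows:
    - [[2,0,0,0],[2,-0.5,0,0],[2,0,0,0],[2,0,0,0],[2,-0.5,0,0]]

```text
time_s: 5.6
ee_pos: [0.4861, -0.0579, 0.0364]
eef_rot: [2.078, 1.571, 2.017]
force: [-3.0, 4.1, -1.0]
grip_width: 0.0006
```

```bash
python3 - <<'E'
from h import *
im,d,p,o=shot('side','side3');print(o['ee_pos'],o['force'])
cv2.imwrite('pics/s3c.png',cv2.resize(im[200:350,230:430,::-1],None,fx=4,fy=4,interpolation=cv2.INTER_CUBIC))
E
```

```text
[ 0.48612798 -0.0578769   0.03642161] [-2.97386702  4.13446768 -0.97561055]
```

View pics/s3c.png

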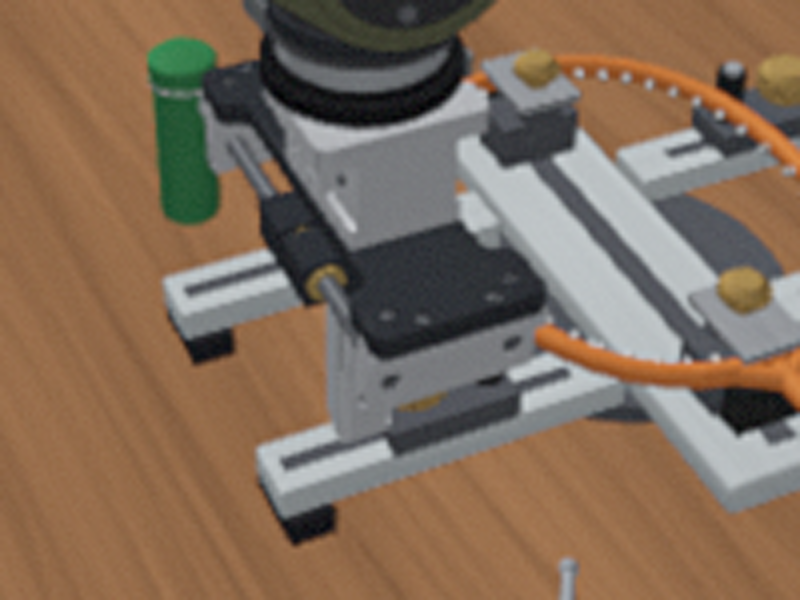

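Request:
send_rows:
  rows:
    - [[0,0,0,0],[0,0,0,0]]

```text
time_s: 5.85
ee_pos: [0.4864, -0.0581, 0.0367]
eef_rot: [-0.241, 1.57, -0.301]
force: [-0.2, -0.1, 0.0]
grip_width: 0.0005
```

Request:
send_rows:
  rows:
    - [[1,0,0,0],[1,0,0,0]]

```text
time_s: 6.05
ee_pos: [0.4881, -0.0582, 0.0366]
eef_rot: [-1.169, 1.57, -1.23]
force: [-3.3, -1.7, 1.9]
grip_width: 0.0004
```

The lateral reading was only transient. I'll continue in 1 mm steps.

Request:
send_rows:
  rows:
    - [[1,0,0,0],[1,-0.3,0,0],[1,0,0,0]]

```text
time_s: 6.35
ee_pos: [0.4911, -0.0583, 0.0365]
eef_rot: [0.366, 1.571, 0.305]
force: [-2.8, -0.2, 3.6]
grip_width: 0.0003
```

Request:
send_rows:
  rows:
    - [[1,0,0,0]]

```text
time_s: 6.45
ee_pos: [0.4921, -0.0584, 0.0365]
eef_rot: [-0.624, 1.571, -0.685]
force: [-3.7, -0.5, 2.8]
grip_width: 0.0005
```

Request:
send_rows:
  rows:
    - [[1,0,0,0]]

```text
time_s: 6.55
ee_pos: [0.4931, -0.0583, 0.0364]
eef_rot: [-1.792, 1.571, -1.853]
force: [-2.8, -2.0, 2.0]
grip_width: 0.0008
```

Request:
send_rows:
  rows:
    - [[1,0,0,0]]

```text
time_s: 6.65
ee_pos: [0.494, -0.0584, 0.0364]
eef_rot: [-2.338, 1.571, -2.399]
force: [-3.1, -1.2, 1.9]
grip_width: 0.0004
```

Request:
send_rows:
  rows:
    - [[1,0,0,0]]

```text
time_s: 6.75
ee_pos: [0.495, -0.0584, 0.0364]
eef_rot: [-2.327, 1.571, -2.388]
force: [-3.0, -1.7, 2.5]
grip_width: 0.0003
```

Request:
send_rows:
  rows:
    - [[0.8,0,0,0]]

```text
time_s: 6.85
ee_pos: [0.4954, -0.0584, 0.0363]
eef_rot: [-3.06, 1.569, -3.121]
force: [-9.9, -2.5, 7.1]
grip_width: 0.0005
```

Request:
send_rows:
  rows:
    - [[0.8,0,0,0]]

```text
time_s: 6.95
ee_pos: [0.4954, -0.0583, 0.0363]
eef_rot: [-3.107, 1.568, 3.116]
force: [-16.0, -3.1, 10.8]
grip_width: 0.0006
```

The force rose sharply at x = 0.4954 and the motion stopped, which fits the expected stop. I'll back away, then lift.

Request:
send_rows:
  rows:
    - [[-1.5,0,0,0],[-4,0,0,0],[-8,0,0,0],[-12,1,0,0],[-10,0,0,0],[-5,0,8,0],[0,0,20,0],[0,0,30,0],[0,0,35,0],[0,0,25,0],[0,0,10,0],[0,0,0,0]]

```text
time_s: 8.15
ee_pos: [0.4565, -0.0574, 0.1655]
eef_rot: [-0.152, 1.568, -0.212]
force: [-0.3, 0.4, -0.4]
grip_width: 0.0009
```

```bash
python3 - <<'E'
from w import *
im,d,p,o,C,T=wrist('wrist4'); np.save('pics/C4.npy',C)
print({k:np.round(v,4).tolist() for k,v in o.items() if k in('time_s','ee_pos','qpos','force','grip_width')})
cv2.imwrite('pics/w4.png',im[:,:,::-1])
im=shot('side','side4')[0]
cv2.imwrite('pics/s4c.png',cv2.resize(im[200:350,230:430,::-1],None,fx=4,fy=4,interpolation=cv2.INTER_CUBIC))
im=shot('top','top4')[0]
cv2.imwrite('pics/t4c.png',cv2.resize(im[170:320,290:490,::-1],None,fx=4,fy=4,interpolation=cv2.INTER_CUBIC))
E
```

```text
{'time_s': 8.15, 'qpos': [-0.2048, 0.1377, 1.8163, -0.0, 1.1851, -1.7147], 'ee_pos': [0.4565, -0.0574, 0.1655], 'force': [-0.2579, 0.3921, -0.4441], 'grip_width': 0.0009}
```

View pics/w4.png

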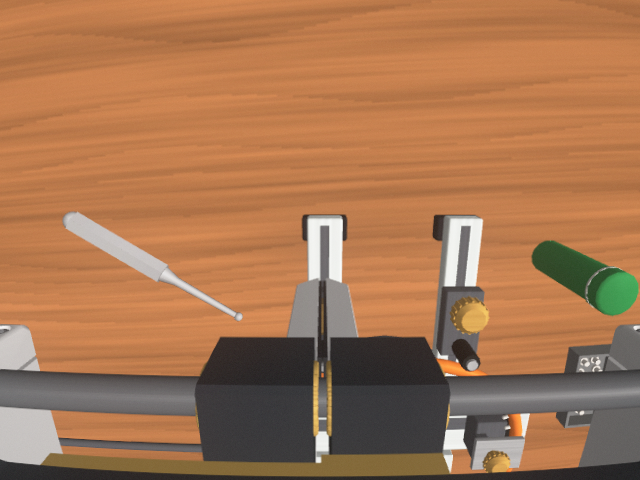

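View pics/s4c.png

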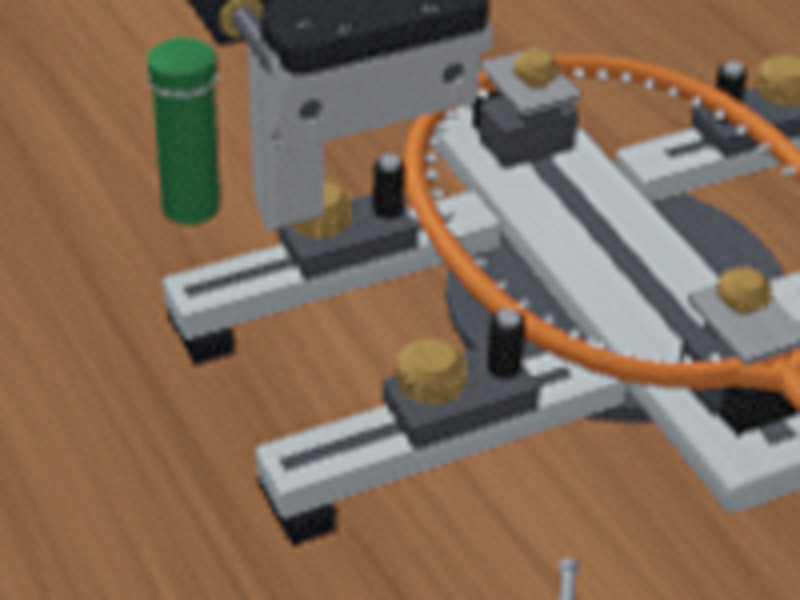

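View pics/t4c.png

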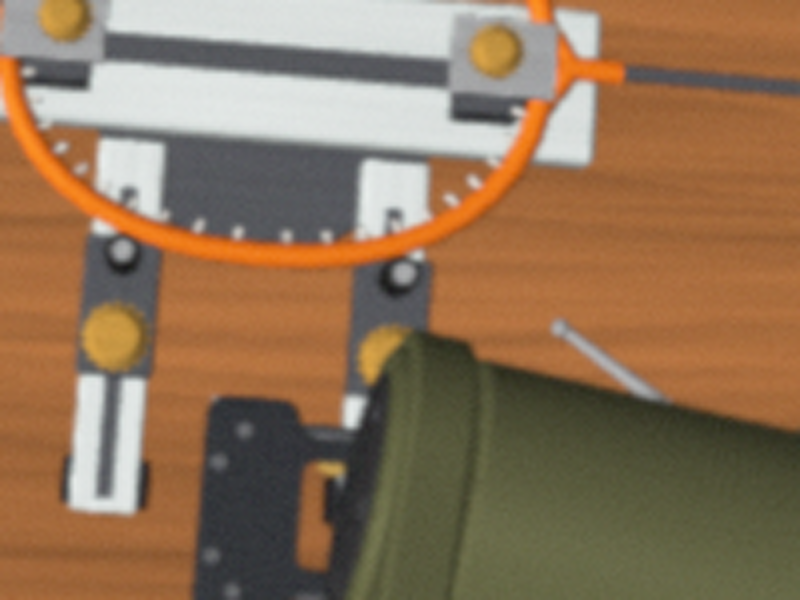

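The side crop shows the pin at (507,345) against the hoop, with the racquet, the set post and the tube unchanged. Next I'll locate the knob and pin.

```bash
python3 - <<'E'
from h import *
ax=np.array([.998,-.061])
for n,l in [('side',[('knob',230+431/4,200+356/4,.0675),('pin',230+508/4,200+318/4,.0765),('setpin',230+389/4,200+162/4,.0765)]),('top',[('pin',290+404/4,170+273/4,.0765),('setpin',290+123/4,170+251/4,.0765),('setknob',290+113/4,170+335/4,.0675)])]:
    p=ctrl.camera_params(n);T=p['cam_to_world'];d=np.load(f'pics/{n}4.npz')['d']
    for k,u,v,z in l:
        a=atz(p,T,u,v,z); print(n,k,np.round(a,4),np.round(bydepth(p,T,d,u,v),4),'knob from pin',np.round(a[:2]-.036*ax,4))
E
```

```text
side knob [ 0.5202 -0.0614  0.0675] [ 0.5203 -0.0613  0.0673] knob from pin [ 0.4843 -0.0592]
side pin [ 0.556  -0.0643  0.0765] [ 0.5572 -0.0626  0.0746] knob from pin [ 0.5201 -0.0621]
side setpin [0.5633 0.055  0.0765] [0.5643 0.0568 0.075 ] knob from pin [0.5274 0.0572]
top pin [ 0.5552 -0.0615  0.0765] [ 0.5551 -0.0614  0.0771] knob from pin [ 0.5193 -0.0593]
top setpin [0.5619 0.0579 0.0765] [0.5618 0.0579 0.0767] knob from pin [0.5259 0.0601]
top setknob [0.5267 0.0614 0.0675] [0.5267 0.0614 0.0673] knob from pin [0.4908 0.0636]
```

Request:
send_rows:
  rows:
    - [[8,0,0,0],[15,-1,0,0],[17,-1,0,0],[15,0,0,0],[8,0,-5,0],[0,0,-12,0],[0,0,-18,0],[0,0,-16,0],[0,0,-12,0],[0,0,-7,0],[0,0,-3,0],[0,0,0,0]]

```text
time_s: 9.5
ee_pos: [0.519, -0.0593, 0.0913]
eef_rot: [-3.007, 1.571, -3.068]
force: [0.5, -0.7, -0.9]
grip_width: 0.0006
```

```bash
python3 - <<'E'
from w import *
im,d,p,o,C,T=wrist('wrist5'); np.save('pics/C5.npy',C)
print({k:np.round(v,4).tolist() for k,v in o.items() if k in('time_s','ee_pos','joint_vel','force','grip_width')})
im=shot('side','side5')[0]
cv2.imwrite('pics/s5c.png',cv2.resize(im[200:350,230:430,::-1],None,fx=4,fy=4,interpolation=cv2.INTER_CUBIC))
E
```

```text
{'time_s': 9.5, 'joint_vel': [-0.0013, -0.0106, -0.0118, 0.0004, 0.0081, 0.0013], 'ee_pos': [0.519, -0.0593, 0.0913], 'force': [0.5227, -0.7264, -0.8658], 'grip_width': 0.0006}
```

View pics/wrist5.png

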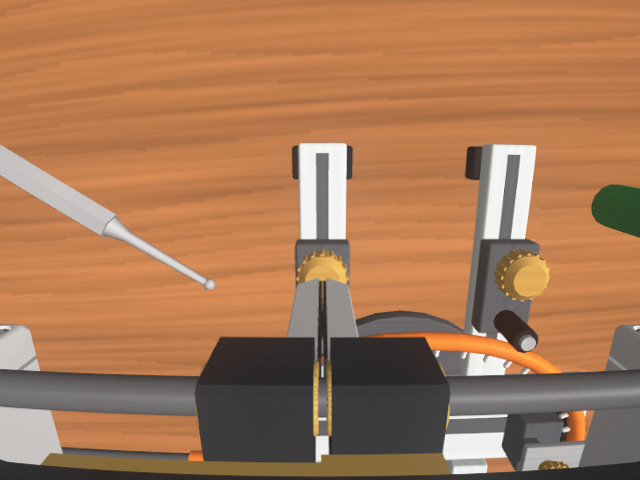

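View pics/s5c.png

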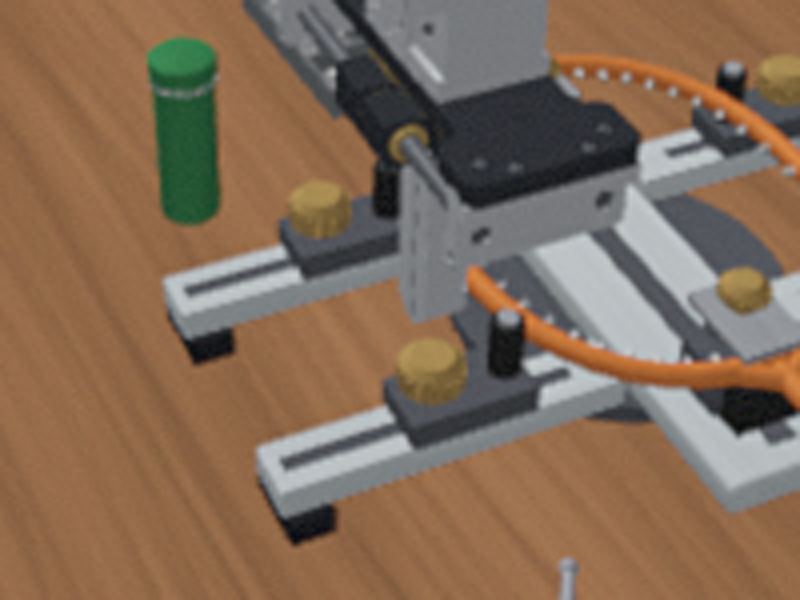

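```bash
python3 - <<'E'
from h import *
p=ctrl.camera_params('wrist');C=np.load('pics/C5.npy')
for u,v,z in [(296.5,240.5,.0455),(349.5,240.5,.0455),(299,265,.0675),(347,265,.0675),(480,240.5,.0455),(538,241,.0455),(529,281,.0675)]: print(np.round(atz(p,C,u,v,z),4))
E
```

```text
[ 0.5005 -0.0744  0.0455]
[ 0.5025 -0.0422  0.0455]
[ 0.509  -0.0722  0.0675]
[ 0.5106 -0.0454  0.0675]
[0.5073 0.0383 0.0455]
[0.5099 0.0756 0.0455]
[0.5271 0.0596 0.0675]
```

Request:
send_rows:
  rows:
    - [[0,0,0,0],[0,0,0,0],[0,0,0,0],[0,0,0,0],[0,0,0,0],[0,0,0,0],[0,0,0,0],[0,0,0,0],[0,0,0,0],[0,0,0,0],[0,0,0,0],[0,0,0,0]]

```text
time_s: 10.8
ee_pos: [0.5191, -0.0593, 0.0914]
eef_rot: [-1.592, 1.571, -1.652]
force: [0.1, -1.0, 0.0]
grip_width: 0.0007
```

Request:
send_rows:
  rows:
    - [[0,0,0,0],[0,0,0,0],[0,0,0,0],[0,0,0,0],[0,0,0,0],[0,0,0,0],[0,0,0,0],[0,0,0,0],[0,0,0,0],[0,0,0,0],[0,0,0,0],[0,0,0,0]]

```text
time_s: 12.0
ee_pos: [0.5191, -0.0593, 0.0914]
eef_rot: [-2.749, 1.571, -2.81]
force: [0.3, -0.4, -0.0]
grip_width: 0.0007
```

Request:
send_rows:
  rows:
    - [[0,0,0,0],[0,0,0,0],[0,0,0,0],[0,0,0,0],[0,0,0,0],[0,0,0,0]]

```text
time_s: 12.6
ee_pos: [0.5191, -0.0593, 0.0914]
eef_rot: [-3.001, 1.571, -3.062]
force: [0.3, 0.5, 0.8]
grip_width: 0.0007
```

The wrist estimate of the knob is x ≈ 0.5175, y ≈ -0.059, within 2 mm of where I'm pointing. The arm has held still for 3 s, so I'm handing in.

```bash
python3 -c "
from station import ctrl
print(ctrl.hand_in())"
```

```text
the job is handed in; nothing more can be done
None
```

The slack near post, the one on the handle side (-y), now rests against the frame. The closed fingertips are pointing straight down at its brass knob, and the job is handed in.

- **Push:** I pushed on the saddle's rear end, with a steady drag of about 3 N. At the frame the post stopped and the reading along the push rose to 16 N (about 20 N in all). I then backed off before lifting. The side and top pictures taken afterwards show the pin touching the hoop.
- **Pointing:** The tip is at (0.519, -0.059, 0.091), about 24 mm above the knob. I held still there for about 3 s with no contact force.
- **Camera agreement:** The views put the knob at x = 0.5175 to 0.520 and y = -0.059 to -0.062. They differ by 2–3 mm, roughly the calibration error.
- **Odd reading:** One sideways reading of about 4 N appeared during the push. It was gone at the next still reading, so I carried on.
- **Everything else:** The racquet, the other post, the tube and the awl look unmoved in the pictures. The whole job took about 12.6 s.

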